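# Load the vial shaker and hold its cover down

### The job

Get the vial shaker ready to run: put the two spare vials that stand on the worktop into the empty pockets of its block, and turn the quarter-turn stud that was left turned so that its wing points across the row, in line with the cover's slot, like the one at the other end. Then lay the cover over both studs and press it down by its handle against its springs until it is flush on both end towers, and finish while still holding it pressed there, so that a colleague can lock the studs; do not let go at the end. Leave the brown bottle, the dish and the timer where they are.

Things in the scene. Friction and masses are not known exactly. Their poses are not given: they have to be found in the camera images.
- shaker: the vial shaker, fixed on the worktop: a low white housing (150 x 270 x 36 mm) that carries a row of four pockets between two square aluminium end towers. Origin: centre of its underside; y along the row, x across it, z up. Towers centred 104 mm either side along y, each 62 mm (x) by 40 mm (y), tops 111 mm above the worktop
- seat (a point): centre of the shaker, level with the tower tops, axes as the shaker. Two sprung steel pins, 7 mm across, stand 5 mm proud of each tower top, 23 mm either side of its centre along x. They carry the cover 5 mm high until it is pressed: in all they push up 5 N at first, 11 N when it is flush; its own weight gives 2.3 to 3.3 N of that
- pocket_0 (a point): pocket 0 of the shaker (numbered along its y, 42 mm apart): a round hole 33 mm wide, 25 mm deep, with a bevelled mouth 71 mm above the worktop (floor at 46 mm). This point: where the centre of a fully seated vial belongs, 5.5 mm above the mouth. Two of the four pockets are empty at the start; which ones varies
- pocket_1 (a point): pocket 1 of the shaker (numbered along its y, 42 mm apart): a round hole 33 mm wide, 25 mm deep, with a bevelled mouth 71 mm above the worktop (floor at 46 mm). This point: where the centre of a fully seated vial belongs, 5.5 mm above the mouth. Two of the four pockets are empty at the start; which ones varies
- pocket_2 (a point): pocket 2 of the shaker (numbered along its y, 42 mm apart): a round hole 33 mm wide, 25 mm deep, with a bevelled mouth 71 mm above the worktop (floor at 46 mm). This point: where the centre of a fully seated vial belongs, 5.5 mm above the mouth. Two of the four pockets are empty at the start; which ones varies
- pocket_3 (a point): pocket 3 of the shaker (numbered along its y, 42 mm apart): a round hole 33 mm wide, 25 mm deep, with a bevelled mouth 71 mm above the worktop (floor at 46 mm). This point: where the centre of a fully seated vial belongs, 5.5 mm above the mouth. Two of the four pockets are empty at the start; which ones varies
- vial_0_mid (a point): a small white vial with a ribbed green screw cap, 29 mm across, 61 tall, 30 g (the four are alike); cap 27 mm across, the top 17 mm of it. This point: its centre, half-way up, z up along the vial. Already in a pocket, where it stays: its top stands 36 mm above the pocket's mouth
- vial_1_mid (a point): a small white vial with a ribbed green screw cap, 29 mm across, 61 tall, 30 g (the four are alike); cap 27 mm across, the top 17 mm of it. This point: its centre, half-way up, z up along the vial. Already in a pocket, where it stays: its top stands 36 mm above the pocket's mouth
- vial_2_mid (a point): a small white vial with a ribbed green screw cap, 29 mm across, 61 tall, 30 g (the four are alike); cap 27 mm across, the top 17 mm of it. This point: its centre, half-way up, z up along the vial. A spare, standing on the worktop at the start
- vial_3_mid (a point): a small white vial with a ribbed green screw cap, 29 mm across, 61 tall, 30 g (the four are alike); cap 27 mm across, the top 17 mm of it. This point: its centre, half-way up, z up along the vial. A spare, standing on the worktop at the start
- turn_a (a joint): angle of a quarter-turn stud on a tower top (one at each end; which is at which end varies). 0: its wing lies across the row (along the shaker's x), in line with the cover's slot, against its stop; 1.571: along the row (locked), the other stop. Grows anticlockwise from above. Stays where it is left; turns with 0.06 N m
- turn_a_wing (a point): the stud's upright steel wing, 32 mm long, 8 mm thick, from 8 to 32 mm above the tower top, on an 11 mm neck. This point: on the turning axis, 20 mm above the tower top; it turns with the wing: its x along the wing's length, its y through its thickness
- turn_b (a joint): angle of a quarter-turn stud on a tower top (one at each end; which is at which end varies). 0: its wing lies across the row (along the shaker's x), in line with the cover's slot, against its stop; 1.571: along the row (locked), the other stop. Grows anticlockwise from above. Stays where it is left; turns with 0.06 N m
- turn_b_wing (a point): the stud's upright steel wing, 32 mm long, 8 mm thick, from 8 to 32 mm above the tower top, on an 11 mm neck. This point: on the turning axis, 20 mm above the tower top; it turns with the wing: its x along the wing's length, its y through its thickness
- cover: the hold-down cover: a flat aluminium plate 66 (x) x 250 (y) x 6 mm, 280 g, lying loose with its black handle up. Origin: centre of its underside. Two slots through it, 104 mm either side of the centre along y, each 42 mm (x) by 18 mm (y): 5 mm of play all round a wing that is in line. The same either way round
- cover_handle (a point): centre of the cover's handle bar, 34 mm above the underside of the plate; the bar is 14 mm wide (cover's x), 90 long (y) and 16 tall, with 20 mm of free space under it
- cover_under (a point): centre of the cover's underside (the same place as the cover's origin), axes as the cover: flush on the shaker when it coincides with the point seat
- screen_top (a point): an obstacle, always here: the leaning touch screen at the worktop's front edge, 180 mm tall. This point: above its middle, level with its top; all of it lies within 0.14 m of this point horizontally
- carousel_top (a point): an obstacle, always here: the pipette stand behind the worktop's middle, 276 mm tall, with pipettes hanging round it. This point: on its axis, level with its top; all of it lies within 0.12 m of the axis
- reagent_brown: brown reagent bottle with a black cap, 58 mm across, 117 tall; not part of the job. Origin: centre of its underside
- dish: flat round clear dish, 92 mm across, 15 tall; not part of the job. Origin: centre of its underside
- timer: small bench timer, 60 x 66 x 20 mm; not part of the job. Origin: centre of its underside

How it is judged:
By the outcome, as a careful person would: the job done as asked, in the order asked, and still so for the second after the job is handed in, while the arm keeps its last pose, push and grip.
It also fails if it takes over 72 s, if anything falls off the work surface, if the arm or the gripper's body presses on something with over 40 N, if the wrist force passes 120 N, or if a joint passes its speed limit or range.

### The arm

A 6-joint arm with a two-finger parallel gripper is mounted at the origin on a cart in front of the work surface, level with it; the furniture and walls round the work are solid. World frame = base frame: x ahead of the robot, y to its left, z up, the work surface at z = 0. Lengths are in m, angles in rad, forces in N, time in s.
With the tool pointing down it reaches from about 0.25 to 0.775 m from the base axis. Payload 4 kg.
Tool frame: the origin (TCP) lies at the centre of the arm's flange, where the gripper is bolted on; the fingertips stand 199 mm ahead of it and the grasp point (between the pads) lies 180 mm ahead of it (robot.tcp_to_tips is the distance from the TCP to the fingertips, in m); z points along the fingers, y is the line along which they close (so a half turn about z gives the same grasp; the last joint's range is limited). The gripper opens to 94 mm and grips with 3 to 60 N. Pads are 16 mm wide; open, the fingers measure 119 mm over their backs; the gripper's body (75 mm by 177 mm) begins 78 mm behind the grasp point.
Start: joints at [-1.358, 0.087, 1.371, -0, 1.684, -0.103], TCP at [0.171, -0.523, 0.405] pointing down, gripper open.
Joint ranges: [-3.1, 3.1], [-0.76, 2.03], [0.27, 2.55], [-1.08, 4.22], [0.17, 2.65], [-2.57, 2.57]. Speed limits (rad/s): [2.79, 2.79, 3.14, 3.14, 3.14, 3.14].

### API

Orientations are given as [roll, pitch, yaw] about the fixed x, y, z axes, in that order (R = Rz(yaw) Ry(pitch) Rx(roll)).
In Python, from bench import telemetry, snapshot, ticket, robot gives the robot as it stands.
- The arm moves only by the tool apply_moves, never from a script. Its argument "moves" is a list that holds one entry, the list of rows, each a list of 5 numbers: the shift along the tool's x, y, z in units of 50 mm (1.0 is 50 mm), then the turn about the tool's z in units of 10 degrees (1.0 is 10 degrees), then the closure, from 0 (fully open) to 1 (shut). A call has 1 to 10 rows; each row is the pose to reach, as a shift and turn from the pose commanded when the call began, along the tool's axes at that moment; what a row does not reach only later rows make up. A row lasts 1/8 s, in which the tool goes at most 62.5 mm and 10.7 degrees, less where a joint would pass 70% of its speed; a pose out of reach is approached as far as the arm can. A call with a gripper value outside its range is refused whole. The fingers move at their own pace and stop on an object; the grip force is fixed at half the most. Time passes only in rows, so rows that repeat a pose let the fingers close. It gives the time, the measured TCP pose, the force, the opening and the grip force at its end, in the units of the state.
- telemetry.get_obs(): the state, without advancing time (a new reading comes with each control period).
- snapshot(name): name is "side" or "top" or "wrist"; returns a dict with "image" (420x560x3 uint8, red, green, blue), "fovy" (degrees; the focal length in pixels is half the picture's height over the tangent of half this angle, whatever the lens; pixels are square), "cx", "cy" (the principal point, pixels), "R" (3x3) and "t" (3): a world point X has camera coordinates R X + t. Camera axes: x right, y down, z forward; pixel columns grow to the right and rows downward; lengths in m; the calibration is good to about 2 mm. A picture is of the moment at which its call begins. There is no depth.
- ticket.close_job(): hands the job in; it is judged then, once.
The state is a dict: "time": time; "joint_positions": joint angles; "qvel": joint speeds; "joint_torque": joint torques, N m; "tool_pos": TCP position; "ee_rot": TCP orientation; "wrist_force": force on the tool from outside, world axes, zero at the start; "wrist_torque": the same for the moment, N m; "width": finger opening in m; "finger_force": force on a finger pad.
Only numpy, scipy, OpenCV 4.12 (cv2) and the standard library are available. Lean on these libraries where they do the work, as an engineer would, in place of code of your own. Each camera call takes 0.05 s, during which the arm holds its last target. There are 200 camera calls.

## Working session

There is one attempt and no reset: what is moved stays moved. The work goes in short steps, Python scripts to look and compute and a tool call to move; the robot and the scene stay as the last step left them, time stands still between calls to the robot, and variables do not carry over. Pictures are saved under pics/ and viewed, at most 10 in all, crops included, and the job is handed in when it is done.

Besides the shell and the picture viewer there is one more tool, called after "Call:" as name(argument=value, ...), one argument or row to a line, values as JSON. apply_moves: Moves the arm, as the interface text tells. Its arguments: {"type":"object","properties":{"moves":{"type":"array","items":{"type":"array","items":{"type":"array","items":{"type":"number"}}}}},"required":["moves"]}

```bash
mkdir -p pics; ls
cat > h.py <<'E'
import numpy as np, cv2
from bench import telemetry, snapshot, ticket, robot
def snap(n,fn):
    s=snapshot(n); cv2.imwrite('pics/'+fn+'.png',s['image'][:,:,::-1]); np.savez('pics/'+fn,**{k:np.asarray(v) for k,v in s.items()}); return s
def load(fn): return dict(np.load('pics/'+fn+'.npz'))
def ray(s,u,v,z):
    f=210/np.tan(np.radians(float(s['fovy'])/2))
    d=s['R'].T@np.array([(u-s['cx'])/f,(v-s['cy'])/f,1]); c=-s['R'].T@s['t']
    return c+d*(z-c[2])/d[2]
def proj(s,X):
    f=210/np.tan(np.radians(float(s['fovy'])/2)); p=s['R']@np.asarray(X)+s['t']
    return p[0]/p[2]*f+s['cx'],p[1]/p[2]*f+s['cy']
E
python3 - <<'E'
from h import *
for n in ['top','side','wrist']:
    s=snap(n,n+'0'); print(n,s['fovy'],s['cx'],s['cy'],-s['R'].T@s['t'],s['R'].round(3).tolist())
print(telemetry.get_obs())
a=[cv2.imread(f'pics/{n}0.png') for n in('top','side')]
E
```

```text
pics
top 45.721987206846386 284.338790839663 208.02442132134377 [0.40613864 0.00439869 1.69870221] [[0.015, -1.0, -0.005], [-0.996, -0.014, -0.093], [0.093, 0.007, -0.996]]
side 54.95570866815525 281.4558819716952 197.1860447125949 [0.07402542 0.72112336 0.93835801] [[-0.847, -0.532, -0.02], [-0.344, 0.576, -0.741], [0.406, -0.621, -0.671]]
wrist 63.608010846696665 282.41607815203923 207.1893134659319 [ 0.23314858 -0.50141812  0.38509391] [[0.311, -0.95, -0.002], [-0.925, -0.303, 0.229], [-0.218, -0.069, -0.974]]
{'time': 0.15, 'joint_positions': array([-1.35811752e+00,  8.77956911e-02,  1.37188680e+00, -6.31517917e-05,
        1.68356953e+00, -1.03113759e-01]), 'qvel': array([ 0.00017412, -0.00163458, -0.00575249, -0.00026568,  0.00296641,
       -0.00071199]), 'joint_torque': array([ 7.46202750e-04, -3.40643656e+01, -3.02792752e+01,  7.19947997e-02,
        3.05070367e-02, -1.19540496e-04]), 'tool_pos': array([ 0.17077622, -0.52273276,  0.40377734]), 'ee_rot': array([-3.13993565e+00, -1.08370612e-04,  3.15785421e-01]), 'wrist_force': array([ 0.15765692,  0.33185758, -0.25455171]), 'wrist_torque': array([0.00977033, 0.04358862, 0.05143657]), 'finger_force': 0.0, 'width': 0.09351734838159353}
```

View pics/top0.png

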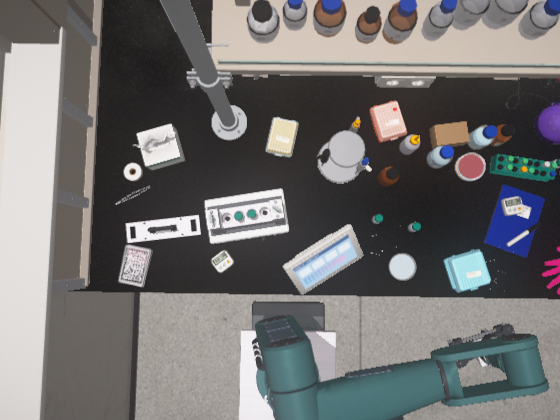

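View pics/side0.png

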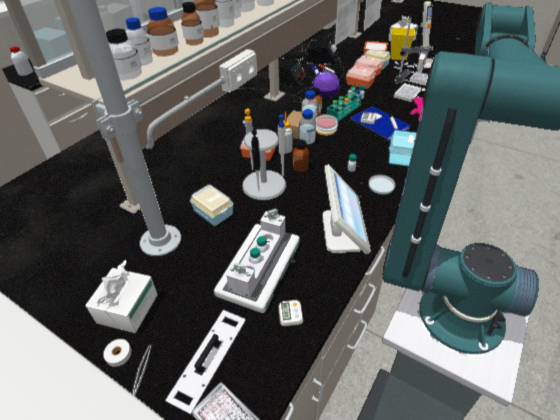

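The top view shows the shaker at about (247,216), the cover at (163,229), the spare vials at (377,218) and (415,227), and the screen at (323,260). The side view agrees. Next I'll zoom in on the shaker and measure.

Run:
```python
from h import *
t=cv2.imread('pics/top0.png');s=cv2.imread('pics/side0.png')
a=cv2.resize(t[180:250,115:295],(800,311),interpolation=cv2.INTER_CUBIC)
b=cv2.resize(s[200:310,205:310],(276,289),interpolation=cv2.INTER_CUBIC)
c=cv2.resize(s[300:410,160:250],(236,289),interpolation=cv2.INTER_CUBIC)
d=cv2.resize(t[200:240,360:430],(280,160),interpolation=cv2.INTER_CUBIC)
o=np.zeros((600,800,3),np.uint8);o[:311]=a;o[311:,:276]=b;o[311:,276:512]=c;o[311:471,512:792]=d
cv2.imwrite('pics/crop1.png',o)
S=load('top0')
for n,p,z in [('v',(377,218),.06),('v',(415,227),.06),('shak',(247,216),.06),('cover',(163,229),.006)]: print(n,ray(S,*p,z).round(3))
hsv=cv2.cvtColor(t,cv2.COLOR_BGR2HSV)
m=cv2.inRange(hsv,(70,100,40),(90,255,255)); n,l,st,ce=cv2.connectedComponentsWithStats(m)
for i in range(1,n):
    if st[i,4]>15 and ce[i][1]<250: print(st[i],ce[i].round(1),ray(S,*ce[i],.061).round(4),ray(S,*ce[i],.107).round(4))
```

```text
v [ 0.531 -0.29   0.06 ]
v [ 0.503 -0.415  0.06 ]
shak [0.531 0.138 0.06 ]
cover [0.487 0.428 0.006]
[ 490  154   70   28 1059] [521.4 167.4] [ 0.7055 -0.7691  0.061 ] [ 0.6971 -0.7474  0.107 ]
[248 210   7   7  41] [251.2 213. ] [0.5412 0.1245 0.061 ] [0.5374 0.1212 0.107 ]
[235 212   7   8  43] [238.  215.6] [0.532  0.1681 0.061 ] [0.5285 0.1635 0.107 ]
[375 214   9   8  56] [378.8 217.6] [ 0.532  -0.2958  0.061 ] [ 0.5285 -0.2874  0.107 ]
[412 222   9   9  61] [416.3 226. ] [ 0.5059 -0.4191  0.061 ] [ 0.5031 -0.4072  0.107 ]
```

View pics/crop1.png

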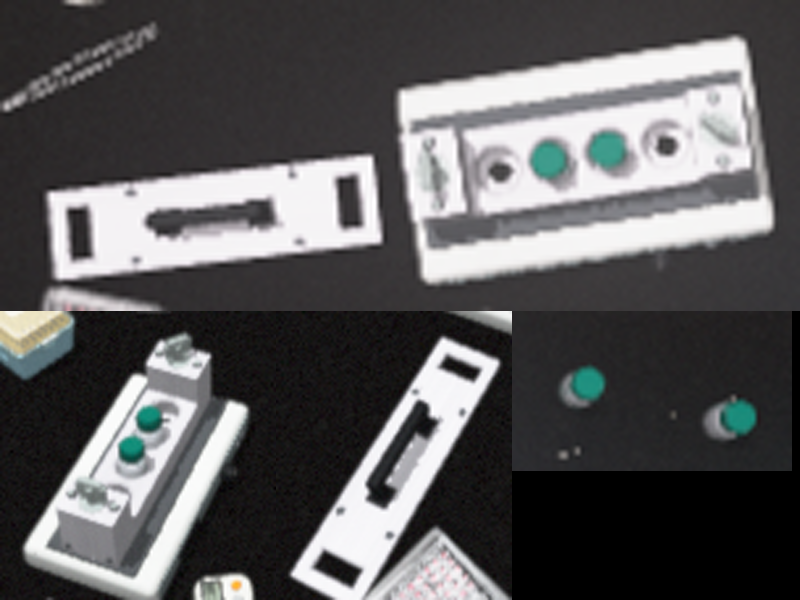

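Pockets 0 and 3, the two end ones, are empty. The stud at the right (low-y) end is turned diagonally. I'll move above the nearer spare vial with the yaw set for closing across the row.

```bash
cat >> h.py <<'E'
def row(x,y,z,yaw_deg,pr=True):
    "row to bring grasp point (180mm ahead) to x,y,z with yaw, from present pose"
    o=telemetry.get_obs(); p=o['tool_pos']; r=o['ee_rot']; from scipy.spatial.transform import Rotation as Ro
    M=Ro.from_euler('xyz',r).as_matrix()
    d=M.T@(np.array([x,y,z+.18])-p)/.05; t=-(yaw_deg-np.degrees(r[2])); t=(t+180)%360-180
    if pr: print('row',d.round(3).tolist(),round(t/10,3),'pos',(p-[0,0,.18]).round(4),'rot',np.degrees(r).round(2),'F',o['wrist_force'].round(1),'w',round(o['width'],4),'t',round(o['time'],2))
    return d,t
E
python3 - <<'E'
from h import *
row(.532,-.296,.16,100)
S=load('top0')
for p in [(355,227),(362,247),(285,265),(298,292)]: print(ray(S,*p,.17).round(3))
print('carousel',ray(S,347,148,.276),'bottle',ray(S,388,175,.117))
# shaker housing corners z=.036
print([ray(S,115+u/4.444,180+v/4.444,.036).round(4).tolist() for u,v in[(398,90),(745,40),(773,230),(425,283)]])
print([ray(S,115+u/4.444,180+v/4.444,.006).round(4).tolist() for u,v in[(47,193),(373,155),(382,243),(57,279)]])
E
```

```text
row [8.275, -2.065, 1.28] -8.191 pos [ 0.1708 -0.5227  0.2238] rot [-1.7991e+02 -1.0000e-02  1.8090e+01] F [ 0.2  0.3 -0.3] w 0.0935 t 0.15
[ 0.494 -0.203  0.17 ]
[ 0.433 -0.224  0.17 ]
[0.375 0.01  0.17 ]
[ 0.294 -0.03   0.17 ]
carousel [ 0.71642699 -0.16504543  0.276     ] bottle [ 0.66493359 -0.31556525  0.117     ]
[[0.584, 0.2842, 0.036], [0.6257, 0.0224, 0.036], [0.4822, -0.0008, 0.036], [0.4387, 0.2596, 0.036]]
[[0.504, 0.5564, 0.006], [0.5367, 0.307, 0.006], [0.4693, 0.298, 0.006], [0.4383, 0.5458, 0.006]]
```

Call:
apply_moves(
  moves=[
    [[8.28,-2.07,1.28,-8.2,0],[8.28,-2.07,1.28,-8.2,0],[8.28,-2.07,1.28,-8.2,0],[8.28,-2.07,1.28,-8.2,0],[8.28,-2.07,1.28,-8.2,0],[8.28,-2.07,1.28,-8.2,0],[8.28,-2.07,1.28,-8.2,0],[8.28,-2.07,1.28,-8.2,0],[8.28,-2.07,1.28,-8.2,0],[8.28,-2.07,1.28,-8.2,0]],
  ],
)

```text
time: 1.4
tool_pos: [0.5318, -0.2962, 0.3406]
ee_rot: [-3.141, 0.0, 1.744]
wrist_force: [-0.1, -0.4, -1.0]
width: 0.0937
finger_force: 0.0
```

```bash
cat >> h.py <<'E'
def greens(s,z,pr=True):
    hsv=cv2.cvtColor(s['image'],cv2.COLOR_RGB2HSV)
    m=cv2.inRange(hsv,(70,100,30),(92,255,255)); n,l,st,ce=cv2.connectedComponentsWithStats(m)
    for i in range(1,n):
        if st[i,4]>60: 
            if pr: print(st[i],ce[i].round(1),ray(s,*ce[i],z).round(4))
E
python3 - <<'E'
from h import *
s=snap('wrist','w1'); greens(s,.061); row(.532,-.296,.16,100)
print(proj(s,(.532,-.2958,.061)))
E
```

```text
[ 263  192   39   36 1001] [282.2 209.2] [ 0.5309 -0.2926  0.061 ]
[211 339  33  16 421] [227.2 345.4] [ 0.5046 -0.4219  0.061 ]
row [0.006, 0.008, 0.017] -0.005 pos [ 0.5317 -0.2964  0.1608] rot [1.800e+02 2.000e-02 9.995e+01] F [ 0.1 -0.6 -0.5] w 0.0939 t 1.45
(np.float64(282.9489647671705), np.float64(213.27215533430254))
```

View pics/w1.png

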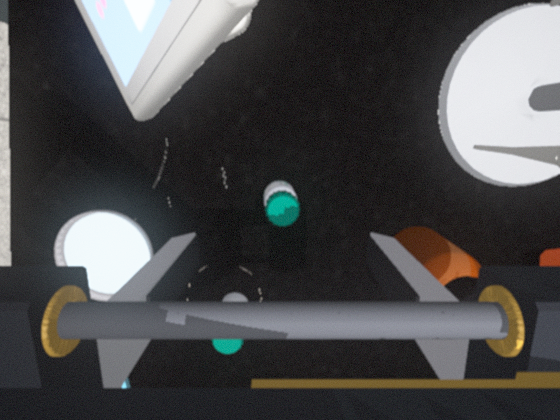

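The wrist view shows the vial's green cap centred at (282,212), between the open fingers, and the screen corner well clear at upper left. I'll descend, grip and lift.

Call:
apply_moves(
  moves=[
    [[0.02,-0.01,1.2,0,0],[0.02,-0.01,2.2,0,0],[0.02,-0.01,2.2,0,0.5],[0.02,-0.01,2.2,0,1],[0.02,-0.01,2.2,0,1],[0.02,-0.01,2.2,0,1],[0.02,-0.01,2.2,0,1],[0.02,-0.01,2.2,0,1]],
  ],
)

```text
time: 2.45
tool_pos: [0.5316, -0.2949, 0.2311]
ee_rot: [3.141, 0.0, 1.747]
wrist_force: [-1.4, -0.2, 0.4]
width: 0.0378
finger_force: 0.0
```

Run:
```python
from h import *
from math import *
row(.52,-.20,.31,99.3)
c=np.array([.5327,.1414]);ph=radians(9.3);yy=np.array([-sin(ph),cos(ph)])
print('p0',c-.063*yy,'p3',c+.063*yy,'midvials',c-.021*yy,c+.021*yy)
```

```text
row [1.908, 0.107, -5.18] 0.08 pos [ 0.5316 -0.2949  0.0511] rot [1.7998e+02 2.0000e-02 1.0010e+02] F [-1.4 -0.2  0.4] w 0.0378 t 2.45
p0 [0.54288104 0.07922809] p3 [0.52251896 0.20357191] midvials [0.53609368 0.12067603] [0.52930632 0.16212397]
```

Call:
apply_moves(
  moves=[
    [[0,0,0,0,1],[0,0,0,0,1],[0,0,0,0,1],[0,0,-1.2,0,1],[0,0,-2.4,0,1],[0,0,-3.6,0,1],[0.3,0.06,-4.6,0,1],[1.5,0.3,-4.6,0,1],[2.7,0.55,-4.6,0.08,1],[3.9,0.8,-4.6,0.08,1]],
  ],
)

```text
time: 3.7
tool_pos: [0.5365, -0.0943, 0.4606]
ee_rot: [3.141, -0.0, 1.732]
wrist_force: [0.2, -0.5, -1.4]
width: 0.0266
finger_force: 29.3
```

Run:
```python
from h import *
row(.543,.079,.23,99.3)
```

```text
row [3.399, 0.684, 1.013] -0.005 pos [ 0.5365 -0.0943  0.2806] rot [179.97  -0.    99.25] F [ 0.2 -0.5 -1.4] w 0.0266 t 3.7
```

Call:
apply_moves(
  moves=[
    [[1.2,0.24,0,0,1],[2.4,0.48,0,0,1],[3.4,0.68,0.5,0,1],[3.4,0.68,1.0,0,1],[3.4,0.68,1.0,0,1]],
  ],
)

```text
time: 4.32
tool_pos: [0.5424, 0.078, 0.4079]
ee_rot: [-3.136, -0.001, 1.734]
wrist_force: [0.5, 0.4, -0.4]
width: 0.0264
finger_force: 29.3
```

Run:
```python
from h import *
s=snap('wrist','w2'); greens(s,.107); row(.543,.079,.23,99.3)
```

```text
[268  81  31  33 787] [283.3  97.2] [0.5266 0.1671 0.107 ]
[268 139  31  30 701] [283.1 153.7] [0.5337 0.1232 0.107 ]
[ 255  234   56   59 2558] [282.3 263.6] [0.5489 0.0273 0.107 ]
row [0.03, 0.01, -0.004] 0.001 pos [0.5427 0.0775 0.2298] rot [-1.7987e+02 -1.0000e-02  9.9310e+01] F [-0.  -0.5 -0.1] w 0.0263 t 4.38
```

View pics/w2.png

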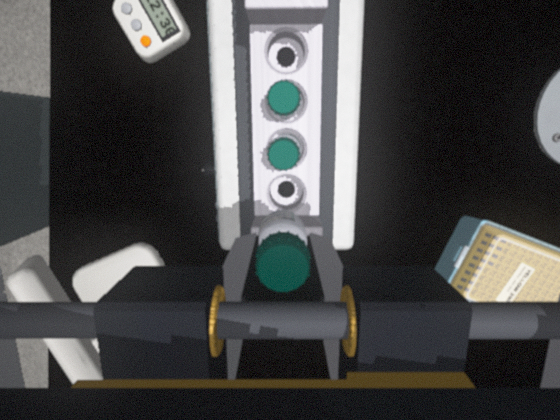

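```bash
cat > m.py <<'E'
from h import *
s=load('w2'); g=cv2.cvtColor(s['image'],cv2.COLOR_RGB2GRAY)
for r in (20,60,110,150,190,215):
    x=np.flatnonzero(g[r,180:400]>110)+180; a,b=x[0],x[-1]; A=ray(s,a,r,.036);B=ray(s,b,r,.036); print(r,a,b,A.round(4)[:2],B.round(4)[:2],((A+B)/2).round(4)[:2])
print('ref', [ray(s,u,v,.071).round(4)[:2] for u,v in((287,190),(286,54))])
cv2.imwrite('pics/crop2.png',cv2.resize(s['image'][0:245,200:370,::-1],None,fx=2.4,fy=2.4,interpolation=cv2.INTER_CUBIC))
E
python3 m.py
```

```text
20 180 363 [0.4172 0.226 ] [0.5886 0.2541] [0.5029 0.2401]
60 209 361 [0.4484 0.1953] [0.5943 0.2193] [0.5214 0.2073]
110 212 359 [0.4568 0.1492] [0.6024 0.1732] [0.5296 0.1612]
150 214 357 [0.4634 0.11  ] [0.6089 0.1341] [0.5362 0.122 ]
190 216 355 [0.4704 0.0687] [0.6157 0.0928] [0.5431 0.0808]
215 218 354 [0.4758 0.0418] [0.6204 0.0659] [0.5481 0.0539]
ref [array([0.5434, 0.0873]), array([0.5225, 0.206 ])]
```

View pics/crop2.png

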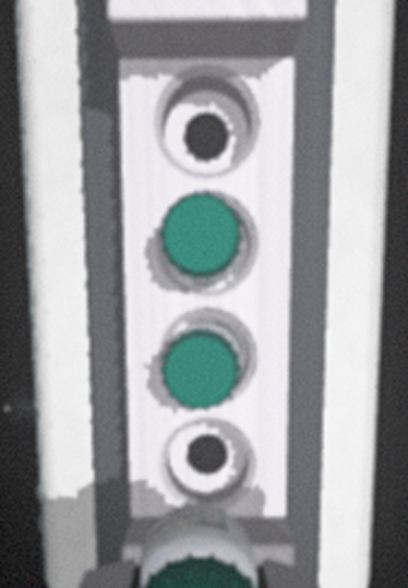

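```bash
cat > m2.py <<'E'
from h import *
s=load('w2')
c0=np.array([.5327,.1414]);ph=np.radians(9.4);yy=np.array([-np.sin(ph),np.cos(ph)]);xx=np.array([yy[1],-yy[0]])
for n,u,v,z in [('tow3top',286,7.1,.111),('tow3base',286,23.8,.071),('tow0base',286,215.8,.071),('p3',286.7,50.4,.071),('p0',285.8,193.7,.071),('p3f',285.7,56.5,.046),('p0f',286.2,189.2,.046),('v2',283.3,98,.107),('v1',283.1,154,.107)]:
    P=ray(s,u,v,z)[:2]; print(n,P.round(4),'along',round((P-c0)@yy,4),'across',round((P-c0)@xx,4))
print(proj(s,(.5427,.0775,.24)))
E
python3 m2.py
```

```text
tow3top [0.5182 0.23  ] along 0.0898 across 0.0002
tow3base [0.5185 0.2297] along 0.0894 across 0.0004
tow0base [0.5466 0.062 ] along -0.0806 across 0.0008
p3 [0.5226 0.2089] along 0.0683 across 0.0011
p0 [0.5428 0.0835] along -0.0587 across 0.0005
p3f [0.5219 0.2086] along 0.0681 across 0.0003
p0f [0.5434 0.0835] along -0.0589 across 0.0011
v2 [0.5267 0.1665] along 0.0258 across -0.0018
v1 [0.5338 0.1229] along -0.0184 across -0.002
(np.float64(285.18099080319325), np.float64(273.5238542858018))
```

The wrist view shows the pocket mouths at (286,194) and (287,50), with the caps between them. The held cap is at (282,265). I'll apply the relative correction, go down to just above the mouth and check from the side.

Call:
apply_moves(
  moves=[
    [[0.03,0.04,1.0,0,1],[0.03,0.04,1.9,0,1],[0.03,0.04,1.9,0,1]],
  ],
)

```text
time: 4.75
tool_pos: [0.5439, 0.0782, 0.3129]
ee_rot: [-3.135, -0.001, 1.731]
wrist_force: [-0.0, -0.5, -0.6]
width: 0.0264
finger_force: 29.3
```

Run:
```python
from h import *
s=snap('side','s2'); w=snap('wrist','w3'); row(.5444,.0795,.1,99.3)
u,v=proj(s,(.544,.08,.09)); u=int(u);v=int(v); print(u,v)
a=cv2.resize(s['image'][v-65:v+65,u-70:u+70,::-1],(560,520),interpolation=cv2.INTER_CUBIC)
b=w['image'][:,180:400,::-1][:420]
o=np.zeros((520,790,3),np.uint8);o[:,:560]=a;o[:420,560:780]=b;cv2.imwrite('pics/crop3.png',o)
```

```text
row [0.024, -0.016, 0.758] -0.007 pos [0.5453 0.0785 0.1379] rot [1.7983e+02 2.0000e-02 9.9230e+01] F [ 0.  -0.8 -0.7] w 0.0264 t 4.85
267 231
```

View pics/crop3.png

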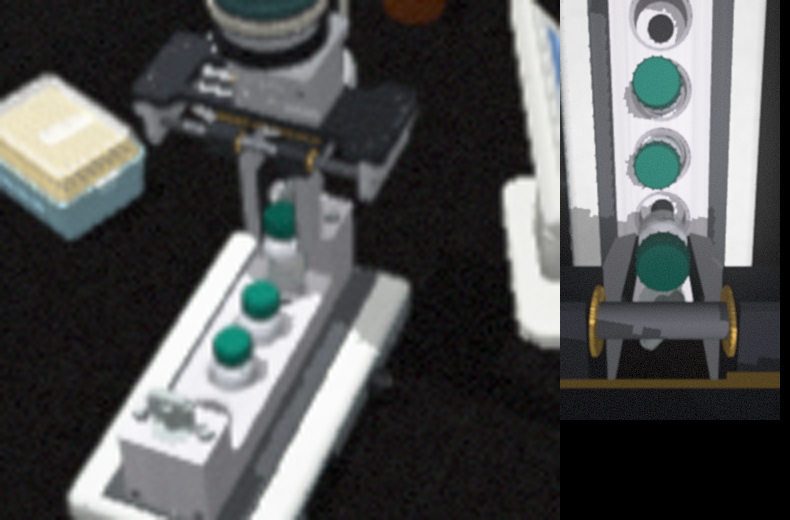

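The side view shows the held vial over pocket 0, and the wrist crop shows part of the mouth's arc peeking out just beyond the vial. I'll compute the relative offset.

Run:
```python
from h import *
s=load('w3'); greens(s,.148)
g=cv2.cvtColor(s['image'],cv2.COLOR_RGB2GRAY)
for r in (150,190,250):
    x=np.flatnonzero(g[r,190:400]>110)+190; print(r,x[0],x[-1],ray(s,(x[0]+x[-1])/2,r,.036).round(4))
c0=np.array([.5327,.1414]);ph=np.radians(9.4);yy=np.array([-np.sin(ph),np.cos(ph)])
for n,u,v,z in [('p0',281,221,.071),('p3',280.5,24,.071),('v2',277,84,.107),('v1',277.5,165.5,.107),('tow0base',281,248,.071)]:
    P=ray(s,u,v,z)[:2]; print(n,P.round(4),round((P-c0)@yy,4))
cv2.imwrite('pics/crop4.png',cv2.resize(s['image'][180:310,220:340,::-1],None,fx=4.5,fy=4.5,interpolation=cv2.INTER_CUBIC))
```

```text
[ 253   57   49   52 1829] [276.5  81.6] [0.5282 0.1622 0.148 ]
[ 254  142   47   46 1598] [276.8 165.2] [0.5337 0.1279 0.148 ]
[ 255  234   56   57 2366] [282.2 263.3] [0.5435 0.0827 0.148 ]
150 190 378 [0.5374 0.1279 0.036 ]
190 190 375 [0.5412 0.0972 0.036 ]
250 193 372 [0.5492 0.0481 0.036 ]
p0 [0.5427 0.0818] -0.0604
p3 [0.5226 0.2046] 0.064
v2 [0.5271 0.166 ] 0.0252
v1 [0.5342 0.1233] -0.0181
tow0base [0.5458 0.0623] -0.0802
```

View pics/crop4.png

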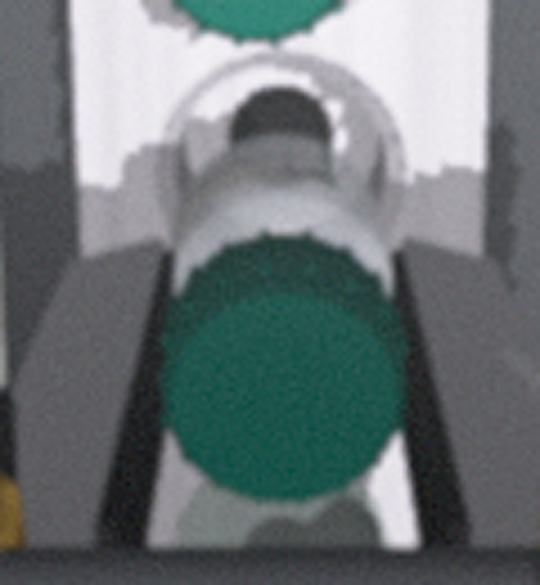

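Run:
```python
from h import *
s=load('w3')
for n,u,v,z in [('bottom far edge',283,210,.087),('ring far edge',283.1,191.5,.071),('ring ctr',283.1,217.1,.071),('cap',283.1,267.8,.148),('cap far edge',283,244.5,.148)]: print(n,ray(s,u,v,z).round(4))
print(-s['R'].T@s['t'])
```

```text
bottom far edge [0.5422 0.0936 0.087 ]
ring far edge [0.5408 0.1025 0.071 ]
ring ctr [0.5437 0.0848 0.071 ]
cap [0.5443 0.0805 0.148 ]
cap far edge [0.5424 0.092  0.148 ]
[0.53367395 0.14428133 0.29736136]
```

Call:
apply_moves(
  moves=[
    [[0.08,-0.01,0,0,1],[0.08,-0.01,0.2,0,1],[0.08,-0.01,0.4,0,1],[0.08,-0.01,0.4,0,1]],
  ],
)

```text
time: 5.35
tool_pos: [0.543, 0.083, 0.2941]
ee_rot: [-3.139, -0.0, 1.733]
wrist_force: [0.5, -0.4, -0.2]
width: 0.0262
finger_force: 29.3
```

Call:
apply_moves(
  moves=[
    [[0,0,0.15,0,1],[0,0,0.3,0,1],[0,0,0.3,0,1]],
  ],
)

```text
time: 5.72
tool_pos: [0.5431, 0.0829, 0.2795]
ee_rot: [-3.14, -0.0, 1.733]
wrist_force: [0.7, 0.7, -0.2]
width: 0.0262
finger_force: 29.3
```

Run:
```python
from h import *
row(.506,-.42,.16,99.3)
```

```text
row [-9.807, -2.359, -1.206] -0.001 pos [0.5431 0.0829 0.0995] rot [-1.7988e+02 -1.0000e-02  9.9290e+01] F [ 0.7  0.7 -0.2] w 0.0262 t 5.72
```

Call:
apply_moves(
  moves=[
    [[0,0,0.02,0,0.6],[0,0,0.02,0,0.3],[0,0,0.02,0,0],[0,0,-1,0,0],[0,0,-2.2,0,0],[0,0,-3.4,0,0],[-1.0,-0.25,-3.7,0,0],[-2.2,-0.53,-3.7,0,0],[-3.4,-0.82,-3.7,0,0],[-4.6,-1.1,-3.7,0,0]],
  ],
)

```text
time: 6.98
tool_pos: [0.5258, -0.1545, 0.4662]
ee_rot: [3.14, 0.001, 1.733]
wrist_force: [0.5, 0.2, -0.3]
width: 0.0938
finger_force: 0.0
```

Run:
```python
from h import *
s=snap('top','t2'); greens(s,.107)
row(.505,-.419,.15,99.3);
```

```text
[ 490  154   70   28 1061] [521.4 167.4] [ 0.6971 -0.7475  0.107 ]
[412 222   9  10  62] [416.3 226.1] [ 0.5029 -0.4072  0.107 ]
row [-5.016, -1.178, 2.741] -0.05 pos [ 0.525  -0.1612  0.2853] rot [-179.87    0.37   98.8 ] F [ 0.7 -2.8  0.1] w 0.094 t 7.03
```

Call:
apply_moves(
  moves=[
    [[-1.2,-0.3,0,0,0],[-2.4,-0.6,0,0,0],[-3.6,-0.9,0.3,0,0],[-4.6,-1.14,1.2,0,0],[-5.18,-1.28,2.3,0,0],[-5.18,-1.28,2.7,0,0],[-5.18,-1.28,2.7,0,0]],
  ],
)

```text
time: 7.9
tool_pos: [0.5045, -0.4189, 0.3271]
ee_rot: [-3.138, -0.006, 1.732]
wrist_force: [0.1, -0.6, -0.7]
width: 0.094
finger_force: 0.0
```

Run:
```python
from h import *
s=snap('wrist','w5'); greens(s,.061); row(.505,-.419,.05,99.3)
print(proj(s,(.505,-.419,.061)))
```

```text
[ 264  198   39   39 1109] [282.9 216.9] [ 0.5032 -0.4165  0.061 ]
row [-0.009, 0.001, 2.0] -0.002 pos [ 0.505  -0.4187  0.15  ] rot [-1.7994e+02 -9.0000e-02  9.9280e+01] F [0.3 1.1 0.8] w 0.0943 t 7.95
(np.float64(284.68967109174787), np.float64(220.38523309832453))
```

Call:
apply_moves(
  moves=[
    [[0,-0.02,1.0,0,0],[0,-0.02,2.0,0,0.3],[0,-0.02,2.0,0,1],[0,-0.02,2.0,0,1],[0,-0.02,2.0,0,1],[0,-0.02,2.0,0,1],[0,-0.02,2.0,0,1],[0,-0.02,2.0,0,1],[0,-0.02,0.9,0,1],[0,-0.02,-0.3,0,1]],
  ],
)

```text
time: 9.2
tool_pos: [0.5037, -0.4188, 0.3449]
ee_rot: [-3.139, -0.003, 1.733]
wrist_force: [0.6, -1.1, 1.0]
width: 0.0264
finger_force: 30.6
```

Run:
```python
from h import *
row(.5225,.2073,.28,99.3)
```

```text
row [12.305, 2.387, -2.265] -0.001 pos [ 0.5037 -0.4188  0.1649] rot [-179.85   -0.2    99.29] F [ 0.6 -1.1  1. ] w 0.0264 t 9.2
```

Call:
apply_moves(
  moves=[
    [[0,0,-1.2,0,1],[0.3,0.1,-2.3,0,1],[1.5,0.3,-2.3,0,1],[2.7,0.52,-2.3,0,1],[3.9,0.76,-2.3,0,1],[5.1,1.0,-2.3,0,1],[6.3,1.22,-2.3,0,1],[7.5,1.46,-2.3,0,1],[8.7,1.7,-2.3,0,1],[9.9,1.92,-2.3,0,1]],
  ],
)

```text
time: 10.45
tool_pos: [0.5184, 0.0869, 0.4606]
ee_rot: [3.141, 0.0, 1.733]
wrist_force: [1.6, -0.1, -1.1]
width: 0.0267
finger_force: 30.6
```

Call:
apply_moves(
  moves=[
    [[1.2,0.23,0,0,1],[2.4,0.46,0.8,0,1],[2.4,0.46,1.8,0,1],[2.4,0.46,2.7,0,1],[2.4,0.46,2.8,0,1],[2.4,0.46,2.8,0,1]],
  ],
)

```text
time: 11.2
tool_pos: [0.5225, 0.207, 0.3219]
ee_rot: [3.14, -0.0, 1.733]
wrist_force: [0.1, -0.2, 0.2]
width: 0.0267
finger_force: 30.6
```

Run:
```python
from h import *
s=snap('wrist','w6'); row(.5225,.2073,.13,99.3); greens(s,.15)
cv2.imwrite('pics/crop5.png',cv2.resize(s['image'][180:310,220:340,::-1],None,fx=4.5,fy=4.5,interpolation=cv2.INTER_CUBIC))
```

```text
row [0.006, -0.006, 0.264] -0.004 pos [0.5228 0.207  0.1432] rot [ 1.7977e+02 -2.0000e-02  9.9260e+01] F [ 0.4 -0.1 -0.4] w 0.0264 t 11.25
[ 255  235   55   67 2838] [281.2 269.4] [0.522  0.2066 0.15  ]
[ 260  339   38   39 1252] [278.7 356.9] [0.5286 0.1583 0.15  ]
```

View pics/crop5.png

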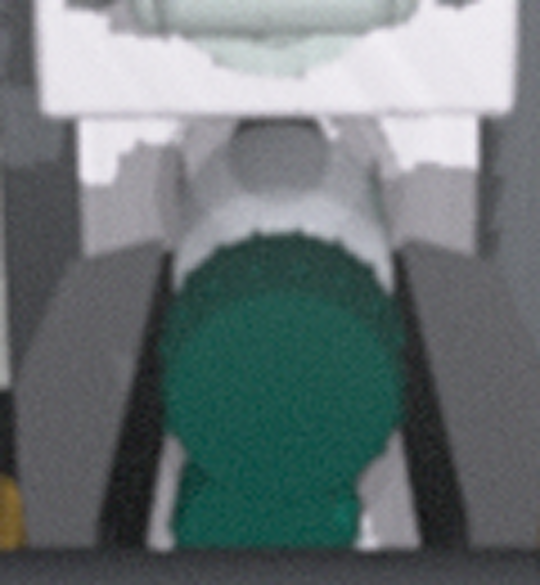

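Run:
```python
from h import *
s=load('w6')
yy=np.array([-np.sin(np.radians(9.4)),np.cos(np.radians(9.4))])
a=ray(s,283,204.9,.111)[:2]; b=ray(s,283.1,267.8,.153)[:2]; print(a,b,(a-b)@yy)
```

```text
[0.51924081 0.22976672] [0.52254846 0.20889335] 0.02113331732072014
```

The tower edge is 21 mm ahead of the cap centre, which is exactly right, so I'll insert.

Call:
apply_moves(
  moves=[
    [[0,0,0.25,0,1],[0,0,0.45,0,1],[0,0,0.55,0,1],[0,0,0.55,0,1]],
  ],
)

```text
time: 11.75
tool_pos: [0.522, 0.207, 0.2924]
ee_rot: [-3.14, 0.0, 1.733]
wrist_force: [0.2, -0.4, -0.9]
width: 0.0263
finger_force: 30.6
```

Call:
apply_moves(
  moves=[
    [[0,0,0.15,0,1],[0,0,0.3,0,1],[0,0,0.3,0,1]],
  ],
)

```text
time: 12.12
tool_pos: [0.522, 0.2071, 0.2776]
ee_rot: [-3.141, 0.0, 1.733]
wrist_force: [-0.4, 0.1, -0.8]
width: 0.0264
finger_force: 30.9
```

Call:
apply_moves(
  moves=[
    [[0,0,0.01,0,0.6],[0,0,0.01,0,0.3],[0,0,0.01,0,0],[0,0,-1,0,0],[0,0,-2.0,0,0],[-1.2,0,-2.6,0,0],[-2.4,0,-2.6,0,0],[-3.6,0,-2.6,0,0],[-4.2,0,-2.6,0,0],[-4.2,0,-2.6,0,0]],
  ],
)

```text
time: 13.38
tool_pos: [0.5562, -0.0022, 0.4081]
ee_rot: [-3.141, 0.0, 1.729]
wrist_force: [-0.6, -0.1, 0.4]
width: 0.094
finger_force: 0.0
```

Run:
```python
from h import *
s=snap('wrist','w7'); row(.55,.043,.23,99.3); print(proj(s,(.55,.045,.143))); greens(s,.107)
cv2.imwrite('pics/crop6.png',cv2.resize(s['image'][0:260,160:400,::-1],None,fx=2.3,fy=2.3,interpolation=cv2.INTER_CUBIC))
```

```text
row [0.884, 0.021, -0.037] -0.012 pos [ 0.556  -0.0008  0.2281] rot [-1.800e+02 -3.000e-02  9.918e+01] F [ 0.4  0.8 -1.3] w 0.0938 t 13.43
(np.float64(284.54315856815646), np.float64(154.89171654264737))
[264  31  33  35 874] [279.7  47.9] [0.5339 0.1225 0.107 ]
[272  85  31  32 773] [287.  100.5] [0.5458 0.085  0.107 ]
```

View pics/crop6.png

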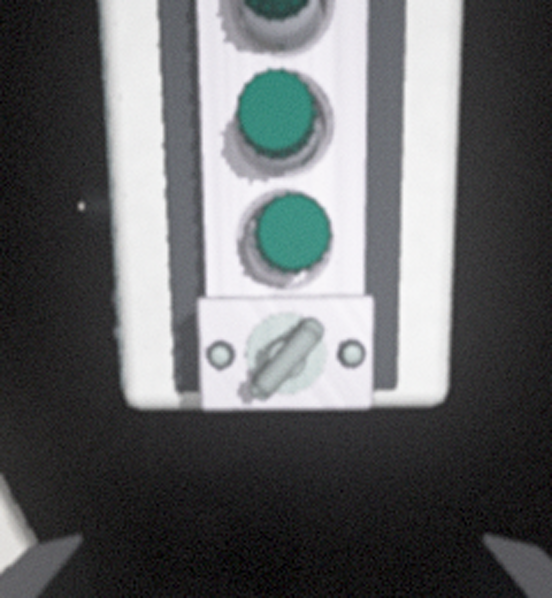

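The wrist crop shows vial 0 seated. The wing lies diagonally, about 46° anticlockwise from the shaker's x. The pins are at (220,355) and (351,353) in the crop.

Run:
```python
from h import *
s=load('w7'); print(ray(s,284.1,153.9,.116), [ray(s,160+u/2.3,v/2.3,.143).round(4) for u,v in((268,372),(313,328))])
row(.5497,.043,.18,55.4)
```

```text
[0.55003793 0.04365874 0.116     ] [array([0.545 , 0.0392, 0.143 ]), array([0.5568, 0.0549, 0.143 ])]
row [0.884, 0.015, 0.963] 4.378 pos [ 0.556  -0.0008  0.2281] rot [-1.800e+02 -3.000e-02  9.918e+01] F [ 0.4  0.8 -1.3] w 0.0938 t 13.43
```

Call:
apply_moves(
  moves=[
    [[0.9,0.01,0.5,1.0,0],[0.9,0.01,0.96,2.0,0],[0.9,0.01,0.96,3.0,0],[0.9,0.01,0.96,4.0,0.4],[0.9,0.01,0.96,4.5,0.4],[0.9,0.01,1.4,4.5,0.4],[0.9,0.01,1.74,4.5,0.6],[0.9,0.01,1.74,4.5,1],[0.9,0.01,1.74,4.5,1],[0.9,0.01,1.74,4.5,1]],
  ],
)

```text
time: 14.68
tool_pos: [0.5495, 0.0445, 0.3222]
ee_rot: [3.14, -0.001, 0.948]
wrist_force: [-0.1, -1.3, -0.3]
width: 0.0275
finger_force: 0.0
```

Run:
```python
from h import *
row(.5497,.043,.141,9.4)
```

```text
row [-0.021, 0.021, 0.024] 4.49 pos [0.5495 0.0445 0.1422] rot [ 1.7991e+02 -6.0000e-02  5.4300e+01] F [-0.1 -1.3 -0.3] w 0.0275 t 14.68
```

Call:
apply_moves(
  moves=[
    [[0,0,0.04,0,1],[0,0,0.04,0,1],[0,0,0.04,0,1],[-0.01,0.01,0.04,1.0,1],[-0.01,0.01,0.04,2.0,1],[-0.01,0.01,0.04,3.0,1],[-0.01,0.01,0.04,4.0,1],[-0.01,0.01,0.04,4.5,1],[-0.01,0.01,0.04,4.5,1]],
  ],
)

```text
time: 15.8
tool_pos: [0.5501, 0.0433, 0.3196]
ee_rot: [3.14, -0.003, 0.161]
wrist_force: [4.5, -1.7, -2.3]
width: 0.008
finger_force: 45.5
```

Run:
```python
from h import *
row(.5497,.043,.141,9.4); print(telemetry.get_obs()['wrist_torque'])
```

```text
row [-0.008, 0.004, -0.029] -0.016 pos [0.5501 0.0433 0.1396] rot [179.92  -0.18   9.24] F [ 4.5 -1.7 -2.3] w 0.008 t 15.8
[-0.32084884 -0.87253619  0.02372787]
```

Call:
apply_moves(
  moves=[
    [[0,0,0,0.3,1],[0,0,0,0.3,1],[0,0,0,0,0.9],[0,0,0,0,0.7],[0,0,0,0,0.5],[0,0,-0.5,0,0.4],[0,0,-1.2,0,0.3],[0,0,-1.8,-1,0.3],[0,0,-1.8,-2,0.3],[0,0,-1.8,-3,0.3]],
  ],
)

```text
time: 17.05
tool_pos: [0.5491, 0.0438, 0.4092]
ee_rot: [-3.141, 0.0, 0.691]
wrist_force: [-0.5, 0.3, 0.2]
width: 0.0655
finger_force: 0.0
```

Run:
```python
from h import *
s=snap('top','t3')
row(.487,.34,.18,97.3)
cv2.imwrite('pics/crop7.png',cv2.resize(s['image'][180:250,115:295,::-1],(720,280),interpolation=cv2.INTER_CUBIC))
```

```text
row [2.839, -5.345, 0.979] -5.75 pos [0.5491 0.0438 0.2288] rot [-1.7994e+02  6.0000e-02  3.9800e+01] F [-0.1  0.5 -0.6] w 0.0655 t 17.1
```

Call:
apply_moves(
  moves=[
    [[0.6,-1.0,0,-1,0.3],[1.2,-2.0,0,-2,0.3],[1.8,-3.1,0,-3,0.3],[2.4,-4.1,0,-4,0.3],[3.0,-5.1,0.3,-5,0.3],[3.39,-5.79,0.9,-5.75,0.3],[3.39,-5.79,0.98,-5.75,0.3],[3.39,-5.79,0.98,-5.75,0.3]],
  ],
)

```text
time: 18.1
tool_pos: [0.4972, 0.3746, 0.3595]
ee_rot: [-3.14, 0.002, 1.687]
wrist_force: [1.0, -0.5, -0.2]
width: 0.0658
finger_force: 0.0
```

Run:
```python
from h import *
s=snap('wrist','w8')
row(.487,.427,.10,97.3)
t=cv2.imread('pics/crop7.png'); o=np.zeros((600,800,3),np.uint8); o[:280,:720]=t; o[280:600,:427]=cv2.resize(s['image'][:,:,::-1],(427,320)); cv2.imwrite('pics/crop8.png',o)
# plate: bright contour, slots
g=cv2.cvtColor(s['image'],cv2.COLOR_RGB2GRAY)
m=(g>150).astype(np.uint8); c,h=cv2.findContours(m,cv2.RETR_CCOMP,cv2.CHAIN_APPROX_NONE)
for i,k in enumerate(c):
    if cv2.contourArea(k)>250: print(i,h[0][i][3],cv2.contourArea(k),[np.round(x,1) for x in cv2.minAreaRect(k)])
```

```text
row [1.075, -0.089, 1.613] -0.068 pos [0.4976 0.3742 0.1807] rot [1.7997e+02 3.0000e-02 9.6620e+01] F [ 0.4 -0.5 -0.2] w 0.0657 t 18.15
0 -1 1513.0 [array([286., 367.]), array([24., 78.]), np.float64(90.0)]
1 -1 839.5 [array([347.5, 359. ]), array([40., 21.]), np.float64(90.0)]
2 -1 826.0 [array([227.7, 359. ]), array([42. , 22.1]), np.float64(84.5)]
9 -1 799.0 [array([294. , 296.5]), array([124.,   9.]), np.float64(-0.0)]
254 -1 3957.5 [array([514.5,  36. ]), array([72., 69.]), np.float64(90.0)]
255 254 636.5 [array([514.3,  35.2]), array([26.2, 31.1]), np.float64(45.0)]
258 -1 17567.5 [array([276.5, 128.5]), array([257.,  75.]), np.float64(90.0)]
259 258 909.0 [array([280., 239.]), array([44., 22.]), np.float64(0.0)]
262 258 2046.0 [array([277.5, 135. ]), array([ 25., 106.]), np.float64(0.0)]
265 258 1095.0 [array([276.5,  17. ]), array([49., 24.]), np.float64(0.0)]
266 -1 9276.0 [array([141.4,  21.8]), array([151.3,  89.4]), np.float64(16.3)]
285 266 602.0 [array([129.3,  51.3]), array([92. , 11.3]), np.float64(17.8)]
```

View pics/crop8.png

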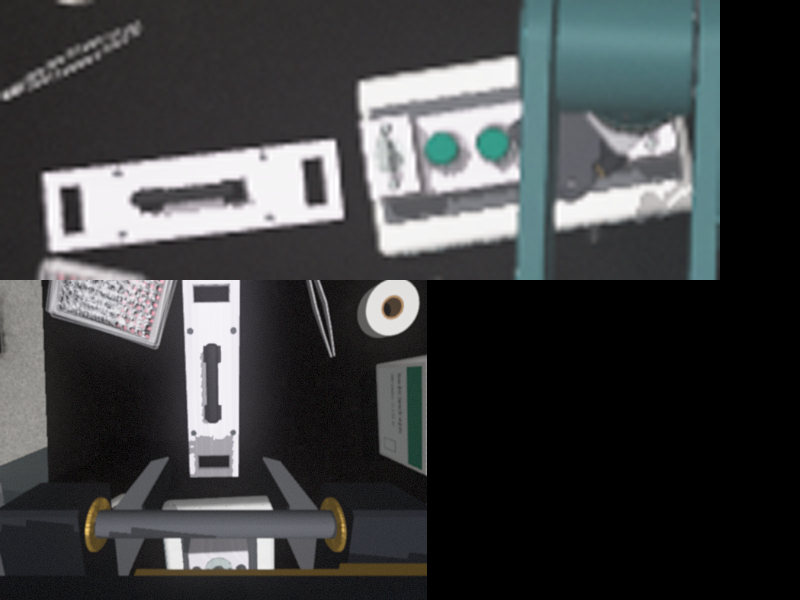

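The top crop shows the far wing in line. In the wrist view the cover's slots are at (280,239) and (276.5,17) and the handle is at (277.5,135). I've now viewed 11 pictures, one over the limit of 10, so from here I'll work from measurements only.

Run:
```python
from h import *
s=load('w8')
A=ray(s,280,239,.005);B=ray(s,276.5,17,.005);H=ray(s,277.5,135,.042)
d=B-A;print(A,B,np.hypot(*d[:2]),'ang',np.degrees(np.arctan2(-d[0],d[1])),'mid',(A+B)/2,'H',H)
row(.487,.427,.04,97.3)
```

```text
[0.49954044 0.32762176 0.005     ] [0.47240458 0.53579006 0.005     ] 0.20992950145784095 ang 7.426936784376879 mid [0.48597251 0.43170591 0.005     ] H [0.48545188 0.43362012 0.042     ]
row [1.076, -0.09, 2.813] -0.068 pos [0.4976 0.3742 0.1807] rot [1.7997e+02 3.0000e-02 9.6620e+01] F [ 0.4 -0.5 -0.2] w 0.0657 t 18.15
```

Call:
apply_moves(
  moves=[
    [[1.16,-0.1,0.6,-0.08,0.3],[1.16,-0.1,1.6,-0.08,0.3],[1.16,-0.1,2.6,-0.08,0.3],[1.16,-0.1,2.92,-0.08,0.4],[1.16,-0.1,2.92,-0.08,1],[1.16,-0.1,2.92,-0.08,1],[1.16,-0.1,2.92,-0.08,1],[1.16,-0.1,2.92,-0.08,1],[1.16,-0.1,2.92,-0.08,1]],
  ],
)

```text
time: 19.27
tool_pos: [0.4856, 0.4323, 0.2151]
ee_rot: [3.14, -0.001, 1.703]
wrist_force: [0.2, 0.6, 2.6]
width: 0.0138
finger_force: 30.0
```

Run:
```python
from h import *
row(.5326,.145,.20,99.4)
```

```text
row [-5.817, 0.179, -3.301] -0.181 pos [0.4856 0.4323 0.0351] rot [ 1.7991e+02 -4.0000e-02  9.7590e+01] F [0.2 0.6 2.6] w 0.0138 t 19.27
```

Call:
apply_moves(
  moves=[
    [[0,0,-0.6,0,1],[0,0,-1.6,0,1],[0,0,-2.6,0,1],[0,0,-3.4,0,1],[-0.6,0.02,-3.5,0,1],[-1.6,0.06,-3.5,-0.1,1],[-2.6,0.1,-3.5,-0.1,1],[-3.6,0.13,-3.5,-0.19,1],[-4.6,0.16,-3.5,-0.19,1],[-5.4,0.18,-3.5,-0.19,1]],
  ],
)

```text
time: 20.52
tool_pos: [0.5298, 0.1638, 0.3883]
ee_rot: [-3.14, 0.0, 1.736]
wrist_force: [-0.2, 0.7, -2.6]
width: 0.014
finger_force: 30.0
```

Call:
apply_moves(
  moves=[
    [[-0.39,0.01,0,0,1],[-0.39,0.01,0,0,1],[-0.39,0.01,0,0,1],[-0.39,0.01,0,0,1]],
  ],
)

```text
time: 21.02
tool_pos: [0.5335, 0.1479, 0.3891]
ee_rot: [-3.141, -0.0, 1.739]
wrist_force: [-1.1, 0.3, -2.4]
width: 0.0134
finger_force: 30.0
```

Run:
```python
from h import *
row(.533,.1465,.21,99.5)
o=telemetry.get_obs(); print(o['wrist_torque'])
for n in('wrist','top','side'):
    s=snap(n,n+'9'); g=cv2.cvtColor(s['image'],cv2.COLOR_RGB2GRAY)
    m=(g>150).astype(np.uint8); c,h=cv2.findContours(m,cv2.RETR_CCOMP,cv2.CHAIN_APPROX_NONE)
    print(n)
    for i,k in enumerate(c):
        a=cv2.contourArea(k); r=cv2.minAreaRect(k)
        x,y=r[0]
        if n=='top' and not(190<x<310 and 170<y<260): continue
        if n=='side' and not(190<x<330 and 170<y<330): continue
        if a>(250 if n=='wrist' else 30): print(i,h[0][i][3],a,[np.round(q,1).tolist() for q in r])
w=load('wrist9'); print('slot pred',[proj(w,(.533-.104*sg*np.sin(.166),.1455+.104*sg*np.cos(.166),.181)) for sg in(-1,1)])
```

```text
row [-0.025, -0.014, -0.019] 0.011 pos [0.5335 0.1479 0.2091] rot [-1.7999e+02 -2.0000e-02  9.9610e+01] F [-1.1  0.3 -2.4] w 0.0134 t 21.02
[-0.06992444 -0.06352311 -0.01035576]
wrist
3 -1 3413.0 [[504.0, 363.0], [48.0, 90.0], 90.0]
5 -1 1784.0 [[282.5, 359.0], [40.0, 53.0], 90.0]
6 -1 1916.5 [[98.5, 358.5], [41.0, 65.0], 90.0]
33 -1 1581.0 [[546.5, 184.0], [90.0, 25.0], 90.0]
36 -1 330.5 [[151.3, 82.6], [47.0, 15.8], 59.3]
39 -1 3483.5 [[143.0, 88.7], [67.1, 55.6], 59.0]
40 39 1278.5 [[151.6, 82.8], [58.3, 23.5], 59.0]
41 -1 31054.0 [[281.0, 138.0], [254.0, 158.0], 90.0]
121 41 919.0 [[283.0, 41.0], [84.0, 14.0], 0.0]
top
554 -1 47.0 [[226.0, 255.7], [10.5, 9.3], 82.9]
594 -1 60.5 [[222.9, 237.7], [7.6, 10.2], 80.5]
612 -1 131.5 [[224.0, 221.5], [11.0, 18.0], 90.0]
622 -1 1016.5 [[270.3, 211.7], [44.1, 30.7], 81.9]
side
37 -1 402.0 [[290.0, 311.8], [23.1, 22.0], 83.7]
59 -1 43.0 [[278.7, 219.7], [6.9, 11.9], 33.7]
63 -1 2818.0 [[255.9, 255.6], [61.0, 103.8], 27.0]
65 63 116.5 [[238.6, 270.0], [14.7, 10.5], 31.0]
69 63 42.5 [[232.4, 253.7], [7.6, 7.2], 26.6]
71 63 81.0 [[256.0, 253.5], [9.2, 12.0], 45.0]
78 -1 744.0 [[210.9, 200.9], [37.1, 26.3], 37.9]
87 -1 85.0 [[276.0, 177.1], [15.2, 8.5], 18.4]
slot pred [(np.float64(281.150905415762), np.float64(396.31768900614964)), (np.float64(281.59584152904836), np.float64(58.84438440163066))]
```

Run:
```python
from h import *
s=load('wrist9'); g=cv2.cvtColor(s['image'],cv2.COLOR_RGB2GRAY)
for r in range(0,112,4): print(r,' '.join('%3d'%v for v in g[r,215:355:6]))
```

```text
0  23  30  39  38  27  37  38  31  46  43  46  42  43  48  45  44  52  45  44  39  42  35  38  36
4  31  28  28  44  35  44  36  40  46  41  49  42  43  49  45  41  43  48  49  43  47  41  39  35
8  32  25  39  42  40  45  37  45  45  46  45  45  42  44  47  48  46  55  53  47  44  50  39  36
12  32 228 227 227 231 230 233 230 232 233 235 231 234 235 233 238 235 234 233 233 233 228 221  38
16  37 230 228 229 230 230 235 235 235 234 236 234 234 237 234 239 238 235 236 235 236 233 223  45
20  43 231 228 229 234 231 233 235 236 236 236 235 235 238 235 240 237 238 234 234 236 234 226  46
24  37 231 229 228 233 232 233 234 236 235 236 234 236 235 236 240 238 238 235 233 236 235 198  49
28  42 229 230 229 234 232 235 233 236 235 237 234 237 240 235 240 239 238 236 234 238 234 192  46
32  44 230 230 225 232 232 229 236 236 237 235 233 237 239 236 239 238 237 233 233 237 234 165  51
36  45 231 229 229 215 154 169 166 170 150 171 166 169 153 180 178 179 148 178 235 235 233 152  55
40  43 230 232 226 217  67  73  66  70  69  69  72  76  75  79  73  77  73 126 234 236 234 150  55
44  48 229 230
[... 971 characters left out ...]
 238
84 233 230 230 229 236 238 236 241 239 241 242 240 241 242 240 242 240 239 240 234 238 235 240 241
88 221 223 231 227 237 236 238 238 240 240 240 238 239 240 240 242 240 242 240 234 236 233 237 240
92 161 222 233 229 234 236 234 241 240 240 240 240 241 241 239 241 241 242 240 234 237 233 241 238
96 160 225 232 227 236 238 237 239 240 240 242 241 241 241 240 241 240 240 239 232 234 233 241 238
100 161 213 232 228 234 236 235 239 242 240 240 239 241 240 240 242 240 241 240 232 237 233 242 235
104 164 207 231 231 234 236 233 240 241 239 239 241 241 240 241 242 241 241 242 232 235 233 242 234
108 162 205 233 228 235 235 235 241 241 239 240 240 242 239 240 243 240 241 239 231 235 232 239 233
```

Run:
```python
from h import *
s=load('wrist9'); 
c0=np.array([.5327,.1414]);ph=np.radians(9.4);yy=np.array([-np.sin(ph),np.cos(ph)]);xx=np.array([yy[1],-yy[0]])
for u,v in((283,56),(283,36),(283,76),(283,10.5)):
    for z in(.175,.181):
        P=ray(s,u,v,z)[:2]-c0; print(u,v,z,'along',round(P@yy,4),'across',round(P@xx,4))
print(proj(s,(.515,.2485,.143)))
row(.533,.1455,.21,99.5)
```

```text
283 56 0.175 along 0.1105 across 0.0015
283 56 0.181 along 0.1094 across 0.0015
283 36 0.175 along 0.1204 across 0.0015
283 36 0.181 along 0.1189 across 0.0014
283 76 0.175 along 0.1004 across 0.0015
283 76 0.181 along 0.0996 across 0.0015
283 10.5 0.175 along 0.1326 across 0.0014
283 10.5 0.181 along 0.1308 across 0.0014
(np.float64(280.5488057287923), np.float64(69.80648776749297))
row [-0.036, -0.016, -0.018] 0.008 pos [0.5335 0.1474 0.2091] rot [-1.800e+02 -1.000e-02  9.958e+01] F [-0.3 -0.4 -3. ] w 0.0138 t 21.18
```

Call:
apply_moves(
  moves=[
    [[-0.02,-0.02,0.2,0,1],[-0.02,-0.02,0.5,0,1],[-0.02,-0.02,0.8,0,1],[-0.02,-0.02,1.06,0,1],[-0.02,-0.02,1.06,0,1]],
  ],
)

```text
time: 21.8
tool_pos: [0.5325, 0.1452, 0.334]
ee_rot: [-3.138, 0.0, 1.736]
wrist_force: [0.2, 0.1, -2.4]
width: 0.0136
finger_force: 30.0
```

Call:
apply_moves(
  moves=[
    [[0,0,0.05,0,1],[0,0,0.1,0,1],[0,0,0.15,0,1],[0,0,0.15,0,1],[0,0,0.15,0,1]],
  ],
)

```text
time: 22.42
tool_pos: [0.533, 0.1454, 0.3298]
ee_rot: [3.14, 0.0, 1.737]
wrist_force: [-1.1, -0.3, 2.8]
width: 0.0136
finger_force: 30.0
```

Run:
```python
from h import *
row(.533,.1455,.146,99.5); print(telemetry.get_obs()['wrist_torque'])
```

```text
row [0.002, 0.001, 0.077] -0.0 pos [0.533  0.1454 0.1498] rot [1.7989e+02 1.0000e-02 9.9500e+01] F [-1.1 -0.3  2.8] w 0.0136 t 22.43
[-0.09172318  0.09774676 -0.06879962]
```

Call:
apply_moves(
  moves=[
    [[0,0,0.05,0,1],[0,0,0.1,0,1],[0,0,0.1,0,1],[0,0,0.1,0,1]],
  ],
)

```text
time: 22.92
tool_pos: [0.5329, 0.1454, 0.3261]
ee_rot: [3.139, 0.0, 1.737]
wrist_force: [-3.1, -0.6, 10.7]
width: 0.0138
finger_force: 30.0
```

Call:
apply_moves(
  moves=[
    [[0,0,0.05,0,1],[0,0,0.05,0,1],[0,0,0.05,0,1],[0,0,0.05,0,1]],
  ],
)

```text
time: 23.42
tool_pos: [0.5326, 0.1453, 0.3261]
ee_rot: [3.138, 0.0, 1.737]
wrist_force: [-7.7, -1.5, 18.9]
width: 0.0138
finger_force: 30.0
```

Run:
```python
from h import *
row(.533,.1455,.146,99.5); o=telemetry.get_obs(); print(o['wrist_torque'],o['ee_rot'])
s=snap('wrist','w10'); g=cv2.cvtColor(s['image'],cv2.COLOR_RGB2GRAY)
a=load('wrist9'); ga=cv2.cvtColor(a['image'],cv2.COLOR_RGB2GRAY)
for c in (230,283,335): print(c,[ (int(np.argmax(q[0:30,c]>150))) for q in (ga,g)], [[int(v) for v in q[4:20,c]] for q in (ga,g)])
for r in (100,200): print(r,[ [int(x) for x in np.flatnonzero(np.abs(np.diff(q[r,200:370].astype(int)))>40)+200] for q in (ga,g)])
```

```text
row [0.002, 0.008, 0.001] -0.0 pos [0.5326 0.1453 0.1461] rot [1.7977e+02 2.0000e-02 9.9500e+01] F [-7.7 -1.5 18.9] w 0.0138 t 23.43
[-0.23019113  1.32926853  0.00169486] [3.13764770e+00 3.08949327e-04 1.73659414e+00]
230 [11, 10] [[39, 42, 41, 36, 34, 71, 138, 194, 225, 225, 224, 226, 226, 227, 227, 228], [40, 36, 41, 36, 37, 89, 161, 217, 228, 226, 226, 223, 225, 224, 224, 226]]
283 [11, 10] [[46, 49, 45, 52, 47, 76, 141, 200, 232, 235, 231, 231, 232, 232, 232, 233], [45, 40, 44, 47, 43, 93, 171, 227, 233, 232, 231, 229, 233, 233, 233, 233]]
335 [11, 11] [[47, 44, 46, 43, 44, 79, 143, 207, 233, 237, 235, 236, 236, 236, 234, 236], [43, 43, 44, 45, 43, 78, 144, 204, 233, 235, 235, 235, 234, 233, 233, 235]]
100 [[202, 358, 359], [213, 214, 219, 220, 344, 346, 347]]
200 [[207, 300, 301, 302, 353, 354], [218, 219, 223, 224, 262, 300, 301, 339, 340, 342, 343]]
```

The cover has bottomed out: z no longer moves while the force rises. I'll relieve the sideways load so that it sits evenly.

Call:
apply_moves(
  moves=[
    [[0,-0.02,0.01,0,1],[0,-0.02,0.02,0,1],[0,-0.02,0.02,0,1],[0,-0.02,0.02,0,1]],
  ],
)

```text
time: 23.98
tool_pos: [0.5321, 0.1452, 0.3261]
ee_rot: [3.135, 0.0, 1.737]
wrist_force: [-6.2, -1.2, 20.2]
width: 0.0139
finger_force: 30.0
```

```bash
cat > f.py <<'E'
from h import *
row(.533,.1455,.146,99.5); o=telemetry.get_obs(); F=o['wrist_force'];T=o['wrist_torque']
r=np.array([0,0,-.215]); m=T-np.cross(r,F); print('F',F.round(1),'moment at plate',m.round(2),'CoP x,y mm',(-m[1]/F[2]*1e3).round(1),(m[0]/F[2]*1e3).round(1))
E
python3 f.py
```

```text
row [0.002, 0.019, 0.001] 0.0 pos [0.5321 0.1452 0.1461] rot [1.7961e+02 2.0000e-02 9.9500e+01] F [-6.2 -1.2 20.2] w 0.0139 t 23.98
F [-6.2 -1.2 20.2] moment at plate [-0.04 -0.09 -0.  ] CoP x,y mm 4.7 -1.9
```

The centre of pressure is within 5 mm of the plate's middle, so the cover is flat on both towers. I'm handing in while still pressing.

```bash
python3 -c "
from h import *
print(ticket.close_job())"
```

```text
the job is handed in; nothing more can be done
None
```

I handed the job in with both spare vials seated in the end pockets, the turned stud back in line across the row, and the cover over both studs and held pressed flush (about 20 N) on both towers, at 24 s of the 72 s. I viewed 11 pictures, one over the limit of 10, and ran the cover lift and press from measurements alone.

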